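Take up the bin cable's slack and mark the lever's travel

TASK

Push the steel cable lever of the tilt-out bin round, away from its rest end, until the slack is gone and you feel the resistance clearly firm up; be gentle, do not force it on past that, and leave the lever standing there with the cable taut. Then slide the small rider along the curved rail until its pointer lines up with the lever's tip, so that it records how far the lever travelled. Let go of everything and leave the kitchen things around it where they are.

Things in the scene. Friction and masses are not known exactly. Their poses are not given: they have to be found in the camera images.
- base: The lever device, fixed on the sill: grey housing 150 x 130 mm, top 64 mm high, its front edge 40 mm before the pivot; a curved flat dark steel rail, 20 mm wide, 12 mm high, an arc of radius 205 mm about the pivot, with struts 6 mm high to the housing. Origin on the sill under the pivot; x points from the rail to the back of the housing, where a black cable leaves.
- pivot (a point): Centre of the pivot on top of the housing, 64 mm above the sill (its nut is 6 mm higher). Lever and rider both turn about the vertical line through it; axes as for the device.
- lever (a joint): Lever angle, rad: 0 = rest end, up to 1.2, growing counter-clockwise seen from above. Starts at 0 to 0.15; stays where left. About 3 N at the grip moves it through the slack, which ends unseen at 0.35 to 0.95, different each time; beyond, the force at the grip rises about 1 N per mm. 6 to 12 N there is firm, over 18 N overpulls the cable. Released, it may spring back some mm and stays taut.
- lever_grip (a point): Middle of the lever's black plastic grip, 125 mm from the pivot axis, 41 mm above the sill: the place to push. The lever is a flat bar pointing from the pivot to the rail; its grip is 70 mm long, 14 mm wide, from 28 to 54 mm above the sill. x points along the lever to the pivot; the lever is pushed on towards -y of this frame.
- lever_tip (a point): End of the lever's pointer (4 mm wide), 170 mm from the pivot axis, 41 mm above the sill; x along the lever to the pivot, y across it.
- rider (a joint): Rider angle about the same pivot, rad, 0 to 1.2, same zero and sense as the lever: equal values mean that rider and lever tip line up. Starts at 1.06 to 1.18, past any place where the lever firms up.
- rider_mark (a point): Top centre of the rider's upright aluminium fin, 63 mm above the sill, 205 mm from the pivot axis. The fin is 14 mm wide along the rail, 20 mm across it, from 21 to 63 mm above the sill, on a saddle 22 mm along, 30 mm across, 13 to 21 mm high; a 4 mm pointer stands out towards the pivot. About 1.5 N slides it along the arc; it stays where left. x points to the pivot.
- dabba: Round steel masala dabba, 160 mm across, 88 mm high with its knob; origin at the centre of its underside. A bystander.
- oil_bottle: Yellow plastic bottle with a twist cap, 64 mm across, 170 mm high; origin at the centre of its underside. A bystander.
- bowl: Glass bowl, 120 mm across, 55 mm high; origin at the centre of its underside. A bystander.
- mortar: Wooden mortar, 100 mm across the mouth, 85 mm high; origin at the centre of its underside. A bystander.

How it is judged:
By the outcome, as a careful person would: the job done as asked, in the order asked, and still so for the second after the job is handed in, with the robot touching nothing.
It also fails if it takes over 72 s, if anything falls off the work surface, if the arm or the gripper's body presses on something with over 40 N, if the wrist force passes 120 N, or if a joint passes its speed limit or range.

ROBOT

A 6-joint arm with a two-finger parallel gripper is mounted at the origin on the work surface. World frame = base frame: x ahead of the robot, y to its left, z up, the work surface at z = 0. Lengths are in m, angles in rad, forces in N, time in s.
With the tool pointing down it reaches from about 0.3 to 0.85 m from the base axis. Payload 4.2 kg.
Tool frame: the origin (TCP) lies at the very end of the fingers, on their centre line; the grasp point (between the pads) lies 19 mm behind it (bot.pinch_z is the distance from the TCP to the grasp point, in m); z points along the fingers, y is the line along which they close (so a half turn about z gives the same grasp; the last joint's range is limited). The gripper opens to 91 mm and grips with 3 to 60 N. Pads are 32 mm wide; open, the fingers measure 118 mm over their backs; the gripper's body (76 mm by 178 mm) begins 60 mm behind the grasp point.
Start: joints at [-1.125, 0.32, 1.565, -0, 1.257, -0.02], TCP at [0.258, -0.514, 0.214] pointing down, gripper open.
Joint ranges: [-3.11, 3.11], [-0.84, 2.01], [0.21, 2.61], [-1.34, 4.49], [0.05, 2.63], [-2.56, 2.56]. Speed limits (rad/s): [2.57, 2.57, 3.14, 3.14, 3.14, 3.14].

INTERFACE

Orientations are given as a rotation vector (axis times angle).
In Python, from rig import bot gives the robot as it stands.
- The arm moves only by the tool carry_out, never from a script. Its argument "commands" is a list of rows, each a list of 7 numbers: the turn, a rotation vector about the tool's x, y, z in rad, then the shift along the tool's x, y, z in m, then the opening, from -1 (shut) to 1 (fully open). A call has 1 to 20 rows; each row is the pose to reach, as a shift and turn from the pose commanded when the call began, along the tool's axes at that moment; what a row does not reach only later rows make up. A row lasts 1/10 s, in which the tool goes at most 50 mm and 8.59 degrees, less where a joint would pass 70% of its speed; a pose out of reach is approached as far as the arm can. A call with a gripper value outside its range is refused whole. The fingers move at their own pace and stop on an object; the grip force is fixed at half the most. Time passes only in rows, so rows that repeat a pose let the fingers close. It gives the time, the measured TCP pose, the force, the opening and the grip force at its end, in the units of the state.
- bot.get_obs(): the state, without advancing time (a new reading comes with each control period).
- bot.grab_frame(name): name is "scene" or "side" or "wrist"; returns a dict with "color" (384x512x3 uint8, red, green, blue), "camera_matrix" (3x3 intrinsics, pixels), "k1" (the pictures are not rectified: a ray, as slopes to the right and down, at radius r is drawn at 1 + k1 r^2 times it, then the intrinsics apply), "R" (3x3) and "t" (3): a world point X has camera coordinates R X + t. Camera axes: x right, y down, z forward; pixel columns grow to the right and rows downward; lengths in m; the calibration is good to about 2 mm. A picture is of the moment at which its call begins. There is no depth.
- bot.finish_job(): hands the job in; it is judged then, once.
Trained networks look in the newest picture that a camera, given by its name, has taken for a name from the list of things; names that differ only in an ending like _2 or _b are one class to them, and where a whole thing is asked for, a point or a joint stands for the part that bears it (a point fixed in the world has none). Each returns a list of dicts, best first, with "p" (0 to 1); they miss things now and then, are a little off and sometimes report something else, mostly with a low value. They report only what shows in the picture. A call takes as long as a camera call.
- bot.search_frame(camera, target): "bbox" ([left, top, width, height] in pixels, round what is visible of it).
- bot.silhouettes(camera, target): "mask" (384x512 bool, what is visible of it) and "bbox" ([left, top, width, height] in pixels, round what is visible of it).
The state is a dict: "time_s": time; "joints": joint angles; "qvel": joint speeds; "effort": joint torques, N m; "tcp_pos": TCP position; "orientation": TCP orientation; "contact_force": force on the tool from outside, world axes, zero at the start; "torque": the same for the moment, N m; "width": finger opening in m; "grasp_force": force on a finger pad.
Only numpy, scipy, OpenCV 4.12 (cv2) and the standard library are available. Lean on these libraries where they do the work, as an engineer would, in place of code of your own. Each camera call takes 0.05 s, during which the arm holds its last target. There are 200 camera calls.

## Working session

There is one attempt and no reset: what is moved stays moved. The work goes in short steps, Python scripts to look and compute and a tool call to move; the robot and the scene stay as the last step left them, time stands still between calls to the robot, and variables do not carry over. Pictures are saved under pics/ and viewed, at most 10 in all, crops included, and the job is handed in when it is done.

Besides the shell and the picture viewer there is one more tool, called after ">>>" in YAML: its name, and indented under it one key for each argument. carry_out: Moves the arm, as the interface text tells. Its arguments: {"type":"object","properties":{"commands":{"type":"array","items":{"type":"array","items":{"type":"number"}}}},"required":["commands"]}

```bash
ls; mkdir -p pics
cat > h.py <<'E'
import numpy as np, cv2
from rig import bot
from scipy.spatial.transform import Rotation as Rn
def proj(f,X):
    c=np.atleast_2d(X)@np.array(f["R"]).T+np.array(f["t"]); s=c[:,:2]/c[:,2:]
    s=s*(1+f["k1"]*(s**2).sum(1,keepdims=True)); K=np.array(f["camera_matrix"])
    return s@K[:2,:2].T+K[:2,2]
def onz(f,uv,z):
    K=np.array(f["camera_matrix"]); d=(np.atleast_2d(uv)-K[:2,2])/[K[0,0],K[1,1]]; s=d.copy()
    for _ in range(20): s=d/(1+f["k1"]*(s**2).sum(1,keepdims=True))
    R=np.array(f["R"]); C=-R.T@np.array(f["t"]); r=np.c_[s,np.ones(len(s))]@R
    return C+r*((z-C[2])/r[:,2:])
def save(f,n,box=None,k=1):
    im=f["color"][:,:,::-1]
    if box: l,t,w,h=box; im=im[t:t+h,l:l+w]
    cv2.imwrite(n,cv2.resize(im,None,fx=k,fy=k,interpolation=cv2.INTER_CUBIC))
E
python3 - <<'E'
from h import *
ims=[]
for c in ["scene","side"]:
    f=bot.grab_frame(c); ims.append(f["color"]); print(c,(-np.array(f["R"]).T@f["t"]).round(3))
    for n in ["base","lever","rider","dabba","oil_bottle","bowl","mortar","lever_grip","lever_tip","rider_mark","pivot"]:
        try: print(n,[(np.round(d["bbox"]),round(d["p"],2)) for d in bot.search_frame(c,n)[:2]])
        except Exception as e: print(n,e)
    save(f,f"pics/{c}.png",None,1.5)
E
```

```text
pics
scene [ 0.918 -0.583  0.867]
base [(array([217., 176., 131.,  95.]), 0.81)]
lever [(array([264., 184.,  17.,  26.]), 0.72), (array([215., 177., 134.,  96.]), 0.47)]
rider [(array([215., 210.,  10.,  16.]), 0.54), (array([264., 184.,  24.,  32.]), 0.37)]
dabba []
oil_bottle [(array([112., 286.,  36.,  53.]), 0.86)]
bowl [(array([242., 113.,  36.,  28.]), 0.76)]
mortar [(array([ 89., 229.,  46.,  50.]), 0.74)]
lever_grip [(array([266., 183.,  20.,  33.]), 0.67), (array([287., 108.,  49.,  43.]), 0.47)]
lever_tip [(array([265., 184.,  21.,  30.]), 0.65)]
rider_mark [(array([218., 205.,   9.,  18.]), 0.63)]
pivot [(array([214., 175., 134.,  99.]), 0.89)]
side [ 0.421 -1.006  1.216]
base [(array([236., 164., 112.,  59.]), 0.8)]
lever [(array([254., 167.,  29.,  14.]), 0.6)]
rider [(array([241., 204.,  10.,  18.]), 0.53), (array([232., 164., 115.,  62.]), 0.2)]
dabba [(array([214.,  96.,  44.,  38.]), 0.66)]
oil_bottle [(array([251., 278.,  24.,  47.]), 0.96)]
bowl [(array([188., 118.,  31.,  32.]), 0.96)]
mortar [(array([184., 260.,  39.,  43.]), 0.75)]
lever_grip [(array([252., 168.,  36.,  14.]), 0.8), (array([252., 281.,  22.,  43.]), 0.46)]
lever_tip [(array([252., 166.,  36.,  14.]), 0.53)]
rider_mark [(array([236., 200.,  12.,  15.]), 0.65), (array([251., 280.,  25.,  45.]), 0.16)]
pivot [(array([232., 163., 114.,  60.]), 0.61), (array([239., 206.,  12.,  11.]), 0.46)]
```

Run:
```python
from h import *
f=bot.grab_frame("scene"); save(f,"pics/s2.png",(200,90,160,190),3)
f=bot.grab_frame("side"); save(f,"pics/d2.png",(160,80,220,160),3.5)
```

```text
(no output)
```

View pics/s2.png

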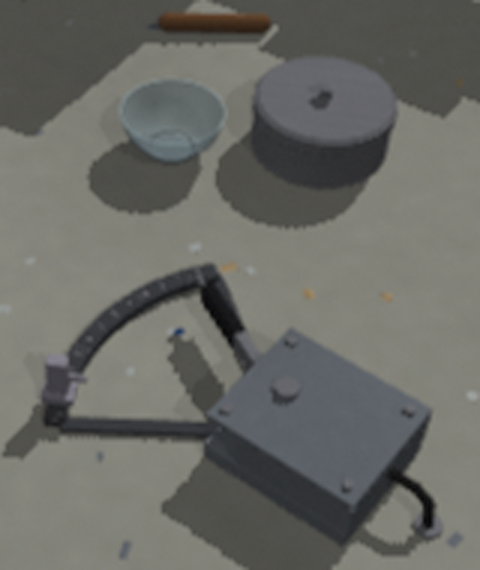

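View pics/d2.png

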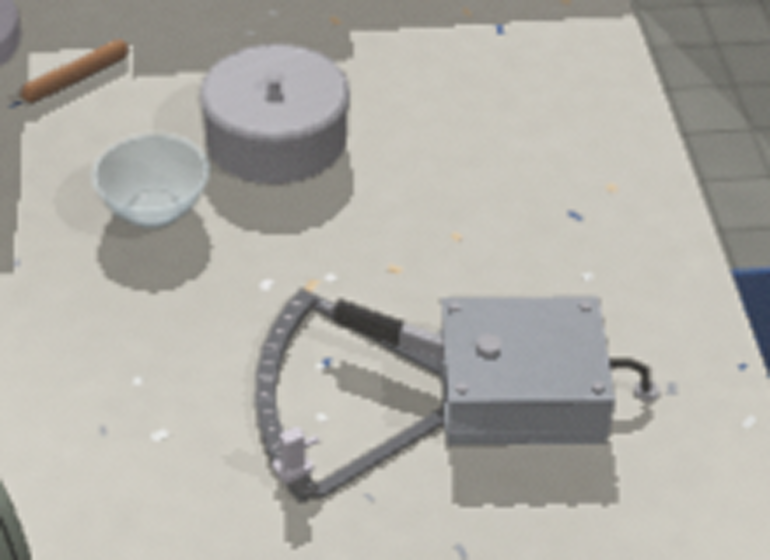

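The side crop shows the nut at about (299,178) full-frame, the lever grip at about (265,171), and the rider fin top at about (243,203). The housing corners are clear in both views. Next I'll fit the base pose from them.

```bash
cat >> h.py <<'E'
def loc(b,p):
    p=np.atleast_2d(p); c,s=np.cos(b[2]),np.sin(b[2])
    return np.c_[b[0]+c*p[:,0]-s*p[:,1], b[1]+s*p[:,0]+c*p[:,1], p[:,2]]
E
python3 - <<'E'
from h import *
from scipy.optimize import least_squares
P=np.array([[-.04,.065,.064],[.11,.065,.064],[.11,-.065,.064],[-.04,-.065,.064],[0,0,.07]])
fs={c:bot.grab_frame(c) for c in("scene","side")}
uv={"scene":np.array([[297.3,200.7],[343.3,227],[316,258],[270,227.3],[295.3,217.5]]),
"side":np.array([[286.6,166.3],[330.9,165.1],[334.9,194.3],[287.7,195.1],[299.4,178]])}
r=least_squares(lambda b:np.concatenate([(proj(fs[c],loc(b,P))-uv[c]).ravel() for c in fs]),[.5,0,0])
b=r.x;print(b,r.fun.round(1))
np.save("base.npy",b)
def ang(p): # about pivot, wrt -x base
    d=p[:,:2]-b[:2]; return np.arctan2(d[:,1],d[:,0])-b[2], np.hypot(*d.T)
# grip top ends / centre z .054, rider fin top z .063, rail ends z .012
S=lambda x,y:np.array([160+x/3.5,80+y/3.5]); C=lambda x,y:np.array([200+x/3,90+y/3])
for n,f,p,z in [("grip",fs["side"],[S(367,318),S(340,310),S(400,330)],.054),("gripS",fs["scene"],[C(222,308)],.054),
 ("rider",fs["side"],[S(291,432)],.063),("riderS",fs["scene"],[C(57,360)],.063),("rail",fs["side"],[S(303,295),S(302,492)],.012),("railS",fs["scene"],[C(210,270),C(54,415)],.012),("tip",fs["side"],[S(309,293)],.041)]:
    q=onz(f,np.array(p),z);print(n,q.round(3).tolist(),[a.round(3) for a in ang(q)])
for n,z in [("oil_bottle",.1),("mortar",.05),("bowl",.03),("dabba",.04)]:
    for c in fs:
        for d in bot.search_frame(c,n)[:1]:
            l,t,w,h=d["bbox"];print(n,c,onz(fs[c],np.array([[l+w/2,t+h/2]]),z).round(3))
o=bot.get_obs();print(o)
E
```

```text
[ 0.67207238  0.02118814 -0.10858037] [-0.5 -2.2  0.9 -0.4  0.6  1.3 -2.4 -0.1 -0.1  1.1 -0.4 -1.8  0.7 -0.3
  0.8  0.5  0.1 -0.5  0.2 -0. ]
grip [[0.567, 0.078, 0.054], [0.543, 0.091, 0.054], [0.596, 0.06, 0.054]] [array([2.751, 2.753, 2.779]), array([0.119, 0.146, 0.085])]
gripS [[0.572, 0.082, 0.054]] [array([2.707]), array([0.117])]
rider [[0.484, -0.059, 0.063]] [array([-2.628]), array([0.204])]
riderS [[0.487, -0.062, 0.063]] [array([-2.61]), array([0.203])]
rail [[0.514, 0.154, 0.012], [0.491, -0.087, 0.012]] [array([ 2.55 , -2.495]), array([0.207, 0.211])]
railS [[0.517, 0.154, 0.012], [0.496, -0.083, 0.012]] [array([ 2.542, -2.498]), array([0.204, 0.204])]
tip [[0.518, 0.129, 0.041]] [array([2.642]), array([0.188])]
oil_bottle scene [[ 0.522 -0.413  0.1  ]]
oil_bottle side [[ 0.505 -0.423  0.1  ]]
mortar scene [[ 0.35  -0.315  0.05 ]]
mortar side [[ 0.356 -0.304  0.05 ]]
bowl scene [[0.356 0.329 0.03 ]]
bowl side [[0.375 0.303 0.03 ]]
dabba scene [[0.524 0.408 0.04 ]]
dabba side [[0.51  0.396 0.04 ]]
{'time_s': 1.8, 'joints': array([-1.12503195e+00,  3.19645955e-01,  1.56450382e+00, -1.21858386e-05,
        1.25739534e+00, -1.99719716e-02]), 'qvel': array([-2.06190439e-04, -1.34476646e-03,  9.26214232e-04, -2.50181801e-05,
       -1.12402103e-05,  5.17197841e-05]), 'effort': array([ 7.63630342e-04, -4.12345576e+01, -2.32228053e+01,  7.28385150e-02,
        3.76482506e-02, -2.74727739e-06]), 'tcp_pos': array([ 0.25824122, -0.51376857,  0.21394804]), 'orientation': array([ 3.05674744e+00,  7.24977365e-01, -2.02152098e-06]), 'contact_force': array([-0.04742816, -0.08418585,  0.27928144]), 'torque': array([-0.0035801 ,  0.00592606,  0.0105326 ]), 'grasp_force': 0.0, 'width': 0.09144353877232045}
```

```bash
cat >> h.py <<'E'
b=np.load("base.npy"); Z0=np.pi-0.6+b[2]   # world angle of lever zero
def tool(): 
    o=bot.get_obs(); return o,Rn.from_rotvec(o["orientation"])
def pose(phi,r,s,z,flip=1):
    """TCP at lever angle phi, radius r, offset s along CCW tangent; tool y = flip*tangent"""
    a=Z0+phi; u=np.array([np.cos(a),np.sin(a),0]); t=np.array([-u[1],u[0],0])
    p=np.array([b[0],b[1],0])+r*u+s*t+[0,0,z]; y=flip*t; zz=np.array([0,0,-1.]); x=np.cross(y,zz)
    return p,Rn.from_matrix(np.c_[x,y,zz])
def rel(p,R,p0=None,R0=None):
    if p0 is None: o,R0=tool(); p0=o["tcp_pos"]
    return np.r_[(R0.inv()*R).as_rotvec(),R0.inv().apply(p-p0)].round(4).tolist()
E
python3 - <<'E'
from h import *
o,R=tool();print(R.as_matrix().round(2))
for fl in(1,-1):
    p,Q=pose(.2,.125,-.036,.16,fl);print(fl,p,Q.as_matrix().round(2).tolist(),rel(p,Q))
E
```

```text
[[ 0.89  0.45  0.  ]
 [ 0.45 -0.89 -0.  ]
 [-0.    0.   -1.  ]]
1 [0.58042255 0.11349909 0.16      ] [[0.87, -0.49, 0.0], [-0.49, -0.87, -0.0], [0.0, 0.0, -1.0]] [0.0, -0.0, 0.9743, 0.5696, -0.4158, 0.0539]
-1 [0.58042255 0.11349909 0.16      ] [[-0.87, 0.49, 0.0], [0.49, 0.87, 0.0], [0.0, 0.0, -1.0]] [0.0, 0.0001, -2.1673, 0.5696, -0.4158, 0.0539]
```

>>> carry_out:
  commands:
    - [0,0,-0.14,0.04,-0.03,0,-1]
    - [0,0,-0.28,0.08,-0.059,0,-1]
    - [0,0,-0.42,0.12,-0.088,0,-1]
    - [0,0,-0.56,0.16,-0.117,0,-1]
    - [0,0,-0.7,0.2,-0.146,0,-1]
    - [0,0,-0.84,0.24,-0.175,0,-1]
    - [0,0,-0.98,0.28,-0.204,0,-1]
    - [0,0,-1.12,0.32,-0.234,0,-1]
    - [0,0,-1.26,0.36,-0.263,0,-1]
    - [0,0,-1.4,0.4,-0.292,0,-1]
    - [0,0,-1.54,0.44,-0.321,0.01,-1]
    - [0,0,-1.68,0.48,-0.35,0.02,-1]
    - [0,0,-1.82,0.52,-0.38,0.03,-1]
    - [0,0,-1.96,0.55,-0.4,0.04,-1]
    - [0,0,-2.1,0.57,-0.416,0.054,-1]
    - [0,0,-2.167,0.57,-0.416,0.054,-1]
    - [0,0,-2.167,0.57,-0.416,0.054,-1]
    - [0,0,-2.167,0.57,-0.416,0.054,-1]
    - [0,0,-2.167,0.57,-0.416,0.054,-1]
    - [0,0,-2.167,0.57,-0.416,0.054,-1]

```text
time_s: 3.8
tcp_pos: [0.5808, 0.1133, 0.1605]
orientation: [0.793, 3.039, 0.0]
contact_force: [-0.1, 0.3, -0.1]
width: 0.0005
grasp_force: 0.0
```

Run:
```python
from h import *
o,R=tool();print(o["time_s"],o["tcp_pos"],o["joints"].round(2),o["contact_force"],o["width"])
p,Q=pose(.2,.125,-.036,.16,-1);print(rel(p,Q))
f=bot.grab_frame("wrist"); save(f,"pics/w1.png",None,1.5)
print((-np.array(f["R"]).T@f["t"]).round(3)); print(proj(f,loc(b,[[0,0,.07],[-.04,.065,.064],[-.04,-.065,.064]])), proj(f,[pose(.2,.125,0,.054)[0]]))
```

```text
3.8 [0.5807547  0.11333801 0.16046394] [ 0.17  0.38  1.61 -0.    1.15 -0.89] [-0.07391729  0.25561073 -0.05843162] 0.0005271268530257691
[0.0005, 0.0007, -0.0018, 0.0004, -0.0, 0.0005]
[0.506 0.154 0.331]
[[216.99982425 323.25296304]
 [264.65278163 261.20143612]
 [137.8686796  308.36328198]] [[213.70236652 190.71289618]]
```

View pics/w1.png

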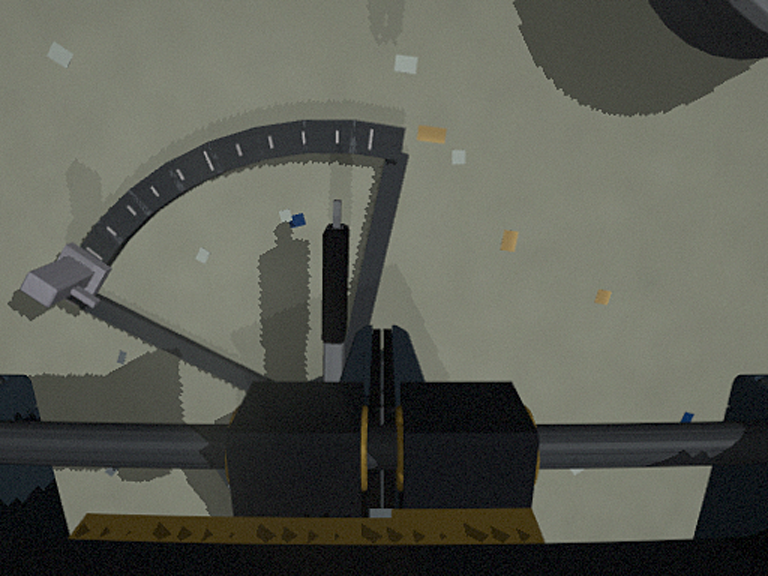

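The wrist view shows the grip running from (337,226) to (334,342) at 1.5x, the rail end at (400,125–160), and the rider at about (55,285). The fingers are to the right of the lever, as planned.

```bash
cat >> h.py <<'E'
def phi_of(p):
    d=np.atleast_2d(p)[:,:2]-b[:2]; return np.c_[(np.arctan2(d[:,1],d[:,0])-Z0+np.pi)%(2*np.pi)-np.pi, np.hypot(*d.T)].round(4)
E
python3 - <<'E'
from h import *
f=bot.grab_frame("wrist")
for n,z,pts in [("grip",.054,[(336,228),(336,342)]),("tip",.043,[(337,201)]),("railend",.012,[(406,128),(404,155)]),("ticks",.012,[(371,139),(337,137),(304,139),(271,142),(240,149),(209,159),(180,174),(154,191),(132,211),(111,231)])]:
    print(n,phi_of(onz(f,np.array(pts)/1.5,z)).tolist())
o=bot.get_obs();print(phi_of(o["tcp_pos"]))
E
```

```text
grip [[0.138, 0.1591], [0.1118, 0.0905]]
tip [[0.1429, 0.1727]]
railend [[-0.0318, 0.2185], [-0.0449, 0.2027]]
ticks [[0.0609, 0.2082], [0.1609, 0.2076], [0.2587, 0.2067], [0.3575, 0.2073], [0.4534, 0.2073], [0.5533, 0.2077], [0.6559, 0.207], [0.7563, 0.2067], [0.8553, 0.2055], [0.955, 0.206]]
[[-0.082   0.1298]]
```

>>> carry_out:
  commands:
    - [0,0,0.05,0,0.005,0.03,-1]
    - [0,0,0.05,0,0.005,0.06,-1]
    - [0,0,0.05,0,0.005,0.09,-1]
    - [0,0,0.05,0,0.005,0.12,-1]
    - [0,0,0.05,0,0.005,0.13,-1]
    - [0,0,0.05,0,0.005,0.13,-1]

```text
time_s: 4.5
tcp_pos: [0.5823, 0.1179, 0.0288]
orientation: [-0.866, -3.017, 0.002]
contact_force: [-0.1, 0.4, -0.1]
width: 0.0003
grasp_force: 0.0
```

Run:
```python
from h import *
o,R=tool();print(o["time_s"],o["tcp_pos"],o["contact_force"],phi_of(o["tcp_pos"]))
# rows from tcp-phi to list, radius .126, orientation = phi+.15
def row(ph,yaw):
    a=Z0+ph; p=np.array([b[0]+.126*np.cos(a),b[1]+.126*np.sin(a),.03]); return rel(p,pose(yaw,.1,0,0,-1)[1])
for ph in np.arange(-.1,.26,.02): print(round(ph,3),row(ph,max(ph+.17,.15)))
```

```text
4.5 [0.58227906 0.11793972 0.02881978] [-0.06912609  0.38798478 -0.11082397] [[-0.1141  0.132 ]]
-0.1 [-0.002, -0.0021, -0.0006, -0.0053, -0.0033, -0.0012]
-0.08 [-0.002, -0.0021, -0.0006, -0.0047, -0.0057, -0.0012]
-0.06 [-0.002, -0.0021, -0.0006, -0.0042, -0.0082, -0.0012]
-0.04 [-0.002, -0.0021, -0.0006, -0.0037, -0.0107, -0.0012]
-0.02 [-0.002, -0.0021, -0.0006, -0.0032, -0.0131, -0.0012]
0.0 [-0.002, -0.0021, -0.0206, -0.0028, -0.0156, -0.0012]
0.02 [-0.002, -0.0021, -0.0406, -0.0025, -0.0181, -0.0011]
0.04 [-0.002, -0.0021, -0.0606, -0.0022, -0.0206, -0.0011]
0.06 [-0.002, -0.0022, -0.0806, -0.0019, -0.0231, -0.0011]
0.08 [-0.0019, -0.0022, -0.1006, -0.0017, -0.0256, -0.0011]
0.1 [-0.0019, -0.0022, -0.1206, -0.0016, -0.0282, -0.0011]
0.12 [-0.0019, -0.0022, -0.1406, -0.0015, -0.0307, -0.0011]
0.14 [-0.0019, -0.0022, -0.1606, -0.0014, -0.0332, -0.0011]
0.16 [-0.0019, -0.0023, -0.1806, -0.0014, -0.0357, -0.0011]
0.18 [-0.0018, -0.0023, -0.2006, -0.0015, -0.0382, -0.0011]
0.2 [-0.0018, -0.0023, -0.2206, -0.0016, -0.0408, -0.0011]
0.22 [-0.0018, -0.0023, -0.2406, -0.0018, -0.0433, -0.0011]
0.24 [-0.0018, -0.0023, -0.2606, -0.002, -0.0458, -0.0011]
```

>>> carry_out:
  commands:
    - [0,0,0,-0.005,-0.003,-0.001,-1]
    - [0,0,0,-0.0045,-0.006,-0.001,-1]
    - [0,0,0,-0.004,-0.009,-0.001,-1]
    - [0,0,0,-0.0035,-0.012,-0.001,-1]
    - [0,0,-0.02,-0.003,-0.015,-0.001,-1]
    - [0,0,-0.04,-0.0025,-0.018,-0.001,-1]
    - [0,0,-0.06,-0.0022,-0.021,-0.001,-1]
    - [0,0,-0.08,-0.002,-0.023,-0.001,-1]
    - [0,0,-0.1,-0.0017,-0.0256,-0.001,-1]
    - [0,0,-0.1,-0.0017,-0.0256,-0.001,-1]

```text
time_s: 5.5
tcp_pos: [0.5711, 0.0954, 0.0312]
orientation: [0.713, 3.059, -0.0]
contact_force: [1.8, 1.8, 1.6]
width: 0.0006
grasp_force: 0.9
```

Run:
```python
from h import *
o,R=tool();print(o["time_s"],o["contact_force"],phi_of(o["tcp_pos"]), o["joints"].round(2))
f=bot.grab_frame("wrist"); save(f,"pics/w2.png",None,1.2)
```

```text
5.5 [1.80226673 1.80498894 1.63645354] [[0.0743 0.1253]] [ 0.15  0.5   1.79 -0.    0.85 -0.97]
```

View pics/w2.png

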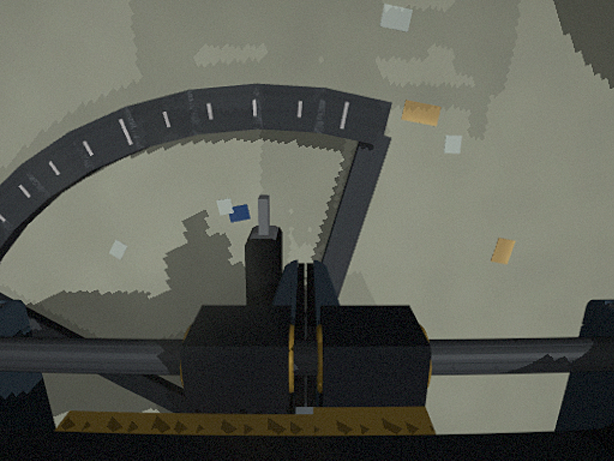

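>>> carry_out:
  commands:
    - [0,0,-0.02,0,-0.0025,0,-1]
    - [0,0,-0.04,-0.0001,-0.005,0,-1]
    - [0,0,-0.06,-0.0002,-0.0075,0,-1]
    - [0,0,-0.08,-0.0004,-0.01,0,-1]
    - [0,0,-0.1,-0.0006,-0.0125,0,-1]
    - [0,0,-0.12,-0.0009,-0.015,0,-1]
    - [0,0,-0.12,-0.0009,-0.015,0,-1]

```text
time_s: 6.25
tcp_pos: [0.5646, 0.0812, 0.0306]
orientation: [-0.528, -3.096, 0.002]
contact_force: [-0.7, 0.9, -1.3]
width: 0.0001
grasp_force: 0.2
```

>>> carry_out:
  commands:
    - [0,0,-0.016,0,-0.002,0,-1]
    - [0,0,-0.032,-0.0001,-0.004,0,-1]
    - [0,0,-0.048,-0.0002,-0.006,0,-1]
    - [0,0,-0.048,-0.0002,-0.006,0,-1]

```text
time_s: 6.65
tcp_pos: [0.5633, 0.0757, 0.0309]
orientation: [0.454, 3.109, -0.001]
contact_force: [0.0, 1.3, 0.7]
width: 0.0006
grasp_force: 0.6
```

```bash
cat > q.py <<'E'
from h import *
o,R=tool();ph=phi_of(o["tcp_pos"])[0]; y=R.as_matrix()[:,1]; x=R.as_matrix()[:,0]
print(o["time_s"],"phi,r",ph,"Fpush",round(o["contact_force"]@y,2),"Frad",round(o["contact_force"]@x,2),"Fz",round(o["contact_force"][2],2),o["grasp_force"])
E
python3 q.py
```

```text
6.65 phi,r [0.2443 0.1217] Fpush 1.2 Frad 0.36 Fz 0.68 0.5887780842022039
```

>>> carry_out:
  commands:
    - [0,0,-0.016,0.001,-0.002,0,-1]
    - [0,0,-0.032,0.002,-0.004,0,-1]
    - [0,0,-0.048,0.002,-0.006,0,-1]
    - [0,0,-0.048,0.002,-0.006,0,-1]

```text
time_s: 7.05
tcp_pos: [0.5604, 0.0705, 0.0312]
orientation: [0.379, 3.117, -0.0]
contact_force: [1.5, 1.6, 0.1]
width: 0.0007
grasp_force: 0.8
```

>>> carry_out:
  commands:
    - [0,0,-0.016,0.0005,-0.002,0,-1]
    - [0,0,-0.032,0.001,-0.004,0,-1]
    - [0,0,-0.048,0.001,-0.006,0,-1]
    - [0,0,-0.048,0.001,-0.006,0,-1]

```text
time_s: 7.45
tcp_pos: [0.5572, 0.065, 0.0311]
orientation: [0.305, 3.127, -0.0]
contact_force: [1.4, 1.3, 0.7]
width: 0.0003
grasp_force: 0.9
```

```bash
python3 q.py
```

```text
7.45 phi,r [0.3438 0.1229] Fpush 1.56 Frad -1.15 Fz 0.66 0.9314044809434563
```

>>> carry_out:
  commands:
    - [0,0,-0.016,0.0005,-0.002,0,-1]
    - [0,0,-0.032,0.001,-0.004,0,-1]
    - [0,0,-0.048,0.001,-0.006,0,-1]
    - [0,0,-0.048,0.001,-0.006,0,-1]

```text
time_s: 7.85
tcp_pos: [0.5548, 0.0593, 0.0309]
orientation: [-0.23, -3.133, 0.001]
contact_force: [1.2, 2.1, 0.8]
width: 0.0003
grasp_force: 0.9
```

>>> carry_out:
  commands:
    - [0,0,-0.016,0.0005,-0.002,0,-1]
    - [0,0,-0.032,0.001,-0.004,0,-1]
    - [0,0,-0.048,0.001,-0.006,0,-1]
    - [0,0,-0.048,0.001,-0.006,0,-1]

```text
time_s: 8.25
tcp_pos: [0.5533, 0.0538, 0.0309]
orientation: [0.155, 3.138, 0.0]
contact_force: [2.8, 3.6, 0.9]
width: 0.0006
grasp_force: 1.8
```

>>> carry_out:
  commands:
    - [0,0,-0.012,0,-0.0015,0,-1]
    - [0,0,-0.024,0,-0.003,0,-1]
    - [0,0,-0.024,0,-0.003,0,-1]

```text
time_s: 8.55
tcp_pos: [0.5527, 0.0516, 0.0309]
orientation: [-0.118, -3.139, -0.002]
contact_force: [1.6, 4.5, 1.4]
width: 0.0002
grasp_force: 3.0
```

```bash
python3 q.py
```

```text
8.55 phi,r [0.4594 0.1232] Fpush 4.63 Frad -1.29 Fz 1.39 2.99882757186424
```

>>> carry_out:
  commands:
    - [0,0,-0.012,0,-0.0015,0,-1]
    - [0,0,-0.024,0,-0.003,0,-1]
    - [0,0,-0.024,0,-0.003,0,-1]

```text
time_s: 8.85
tcp_pos: [0.5522, 0.0493, 0.0309]
orientation: [-0.081, -3.139, -0.004]
contact_force: [1.7, 7.6, 1.3]
width: 0.0002
grasp_force: 4.2
```

```bash
python3 q.py
```

```text
8.85 phi,r [0.4785 0.1231] Fpush 7.7 Frad -1.34 Fz 1.27 4.198783978354186
```

>>> carry_out:
  commands:
    - [0,0,-0.006,0,-0.001,0,-1]
    - [0,0,-0.012,0,-0.0015,0,-1]
    - [0,0,-0.012,0,-0.0015,0,-1]
    - [0,0,-0.012,0,-0.0015,0,-1]

```text
time_s: 9.25
tcp_pos: [0.5519, 0.0483, 0.0309]
orientation: [-0.063, -3.139, -0.005]
contact_force: [0.8, 10.6, 2.3]
width: 0.0002
grasp_force: 5.0
```

```bash
python3 q.py
```

```text
9.25 phi,r [0.487  0.1231] Fpush 10.6 Frad -0.38 Fz 2.33 5.006858505075797
```

The resistance has firmed up to about 10 N, so I'm backing off and rising.

>>> carry_out:
  commands:
    - [0,0,0,0,0.002,0,-1]
    - [0,0,0,0,0.005,0,-1]
    - [0,0,0,0,0.01,0,-1]
    - [0,0,0,0,0.02,0,-1]
    - [0,0,0,0,0.025,-0.02,-1]
    - [0,0,0,0,0.025,-0.06,-1]
    - [0,0,0,0,0.025,-0.1,-1]
    - [0,0,0,0,0.02,-0.13,-0.3]
    - [0,0,0,0,0.02,-0.13,-0.3]
    - [0,0,0,0,0.02,-0.13,-0.3]

```text
time_s: 10.25
tcp_pos: [0.553, 0.0664, 0.1608]
orientation: [-0.061, -3.141, 0.001]
contact_force: [-0.1, 0.1, -0.1]
width: 0.0212
grasp_force: 0.0
```

Run:
```python
from h import *
o,R=tool();print(o["tcp_pos"],o["contact_force"],o["joints"].round(2),o["width"])
f=bot.grab_frame("wrist"); save(f,"pics/w3.png",None,1.5)
```

```text
[0.55297171 0.06639872 0.16084062] [-0.14030469  0.11488428 -0.13901131] [ 0.1   0.33  1.69 -0.    1.12 -1.43] 0.021227481266599527
```

View pics/w3.png

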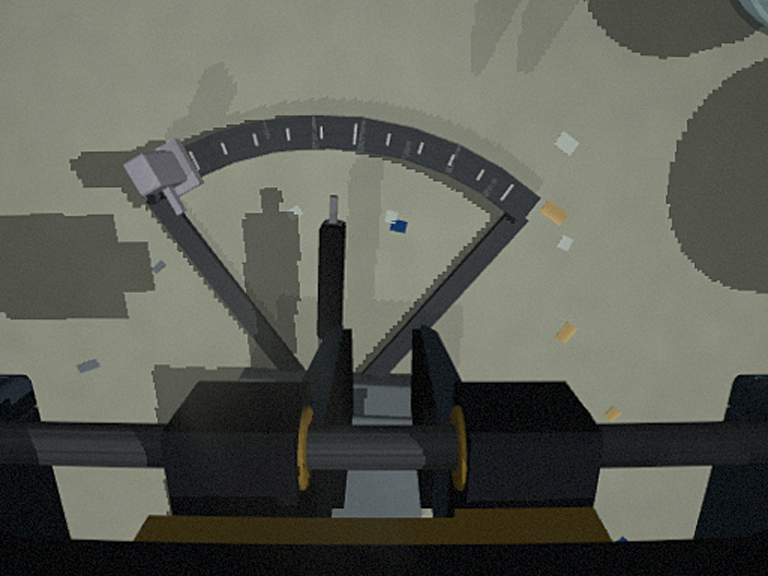

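Run:
```python
from h import *
from scipy.optimize import least_squares
f=bot.grab_frame("wrist")
T=onz(f,np.array([(507,192),(480,174),(452,160),(420,147),(388,139),(355,133),(321,132),(288,134),(255,140),(223,148),(194,160)])/1.5,.012)[:,:2]
G=onz(f,np.array([(333,222),(330.5,335)])/1.5,.054)[:,:2]; tip=onz(f,np.array([[334,197]])/1.5,.043)[:,:2]
r=least_squares(lambda c:np.hypot(*(T-c[:2]).T)-.205,b[:2]);c=r.x;print("centre",c,b,r.fun.round(4))
r2=least_squares(lambda c:np.hypot(*(T-c[:2]).T)-c[2],[*b[:2],.205]);print("free",r2.x)
for cc in(b[:2],c):
    A=lambda P:np.arctan2(*(P-cc).T[::-1])
    w=lambda x:np.round((x+2*np.pi)%(2*np.pi)-Z0,4)
    print("ticks",w(A(T)),"grip",w(A(G)),"tip",w(A(tip)),np.hypot(*(tip-cc).T),"gripdir",w(np.arctan2(*(G[0]-G[1])[::-1])))
    for z,p in[(.063,(153,173)),(.03,(181,212))]:
        q=onz(f,np.array([p])/1.5,z)[:,:2];print("rider",w(A(q)),np.hypot(*(q-cc).T))
```

```text
centre [0.66919871 0.02435429] [ 0.67207238  0.02118814 -0.10858037] [-0.0001  0.     -0.0002  0.0002 -0.0001  0.0004  0.     -0.0001 -0.0004
  0.0002 -0.    ]
free [0.66793627 0.02453061 0.20378609]
ticks [0.0652 0.1648 0.2591 0.3615 0.4583 0.5561 0.6555 0.7529 0.8531 0.9531
 1.0504] grip [0.5887 0.5656] tip [0.5953] [0.17270518] gripdir 0.6206
rider [1.0762] [0.20425339]
rider [1.1342] [0.18128693]
ticks [0.0691 0.1708 0.2669 0.3712 0.4697 0.5692 0.6702 0.769  0.8704 0.9715
 1.0696] grip [0.6066 0.596 ] tip [0.612] [0.16951562] gripdir 0.6206
rider [1.0959] [0.20274889]
rider [1.1569] [0.18002308]
```

Run:
```python
import numpy as np
b=np.load("base.npy"); b[:2]=[.6692,.0244]; np.save("base.npy",b)
from h import *
o,R=tool();print(o["width"])
p,Q=pose(1.11,.205,0,.12,-1);print(p,rel(p,Q))
```

```text
0.0293500832463044
[ 0.48049602 -0.05569873  0.12      ] [0.0, -0.0038, -0.44, 0.0667, -0.1247, 0.0396]
```

>>> carry_out:
  commands:
    - [0,0,-0.1,0.016,-0.03,0,-0.3]
    - [0,0,-0.2,0.033,-0.06,0,-0.3]
    - [0,0,-0.3,0.05,-0.09,0,-0.3]
    - [0,0,-0.4,0.06,-0.115,0.02,-0.3]
    - [0,0,-0.44,0.067,-0.125,0.04,-0.3]
    - [0,0,-0.44,0.067,-0.125,0.04,-0.3]
    - [0,0,-0.44,0.067,-0.125,0.04,-0.3]

```text
time_s: 11.05
tcp_pos: [0.4813, -0.0556, 0.1202]
orientation: [0.623, -3.077, -0.001]
contact_force: [-0.6, 0.0, 1.0]
width: 0.0318
grasp_force: 0.0
```

Run:
```python
from h import *
o,R=tool();print(o["tcp_pos"],o["contact_force"],o["joints"].round(2),o["width"],phi_of(o["tcp_pos"]))
f=bot.grab_frame("wrist"); save(f,"pics/w4.png",None,1.5)
```

```text
[ 0.4813456  -0.05563939  0.12015555] [-6.48894607e-01  9.17135626e-05  9.63740818e-01] [-0.14  0.26  1.9   0.    0.97 -2.11] 0.03184242248631778 [[1.1114 0.2042]]
```

View pics/w4.png

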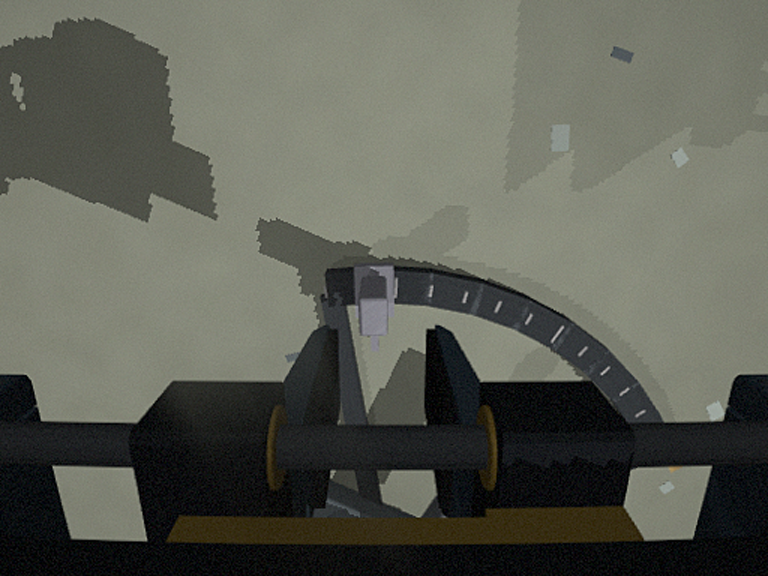

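The fin top is at about (374,318) between finger tips at 338 and 428, so the fin sits 4–5 mm to the left. I'll shift and descend.

>>> carry_out:
  commands:
    - [0,0,0,0,-0.004,0.01,-0.3]
    - [0,0,0,0,-0.004,0.03,-0.3]
    - [0,0,0,0,-0.004,0.05,-0.3]
    - [0,0,0,0,-0.004,0.07,-0.3]
    - [0,0,0,0,-0.004,0.085,-0.3]
    - [0,0,0,0,-0.004,0.085,-0.3]

```text
time_s: 11.7
tcp_pos: [0.4824, -0.059, 0.0342]
orientation: [0.626, -3.075, -0.002]
contact_force: [-1.0, -0.8, 1.4]
width: 0.0322
grasp_force: 0.0
```

Run:
```python
from h import *
o,R=tool();p0=o["tcp_pos"];ph,r=phi_of(p0)[0];print(p0,o["contact_force"].round(1),ph,r)
yaw0=ph
for t in np.arange(ph-.03,.55,-.03):
    p,Q=pose(t,.205,0,p0[2],-1); print(round(t,3),np.array(rel(p,Q,p0,R))[2:].round(4).tolist())
```

```text
[ 0.48236404 -0.05902042  0.03418688] [-1.  -0.8  1.4] 1.1285 0.2046
1.098 [0.0119, 0.0004, 0.0061, 0.0]
1.068 [0.0419, 0.0002, 0.0123, 0.0]
1.038 [0.0719, -0.0001, 0.0184, 0.0]
1.008 [0.1019, -0.0006, 0.0246, 0.0]
0.978 [0.1319, -0.0014, 0.0307, 0.0001]
0.948 [0.1619, -0.0023, 0.0368, 0.0001]
0.918 [0.1919, -0.0033, 0.0428, 0.0001]
0.888 [0.2219, -0.0046, 0.0488, 0.0001]
0.858 [0.2519, -0.006, 0.0548, 0.0001]
0.828 [0.2819, -0.0077, 0.0607, 0.0001]
0.798 [0.3119, -0.0095, 0.0666, 0.0001]
0.768 [0.3419, -0.0114, 0.0724, 0.0001]
0.738 [0.3719, -0.0136, 0.0782, 0.0001]
0.708 [0.4019, -0.0159, 0.0839, 0.0001]
0.678 [0.4319, -0.0184, 0.0895, 0.0001]
0.648 [0.4619, -0.0211, 0.0951, 0.0001]
0.618 [0.4919, -0.0239, 0.1005, 0.0001]
0.588 [0.5219, -0.0269, 0.1059, 0.0001]
0.558 [0.5519, -0.03, 0.1112, 0.0001]
```

>>> carry_out:
  commands:
    - [0,0,0.012,0,0.006,0,-0.3]
    - [0,0,0.042,0,0.0123,0,-0.3]
    - [0,0,0.072,0,0.0184,0,-0.3]
    - [0,0,0.102,-0.0006,0.0246,0,-0.3]
    - [0,0,0.132,-0.0014,0.0307,0,-0.3]
    - [0,0,0.162,-0.0023,0.0368,0,-0.3]
    - [0,0,0.192,-0.0033,0.0428,0,-0.3]
    - [0,0,0.222,-0.0046,0.0488,0,-0.3]
    - [0,0,0.252,-0.006,0.0548,0,-0.3]
    - [0,0,0.282,-0.0077,0.0607,0,-0.3]
    - [0,0,0.312,-0.0095,0.0666,0,-0.3]
    - [0,0,0.342,-0.0114,0.0724,0,-0.3]
    - [0,0,0.372,-0.0136,0.0782,0,-0.3]
    - [0,0,0.402,-0.0159,0.0839,0,-0.3]
    - [0,0,0.432,-0.0184,0.0895,0,-0.3]
    - [0,0,0.447,-0.0197,0.0923,0,-0.3]
    - [0,0,0.462,-0.0211,0.0951,0,-0.3]
    - [0,0,0.477,-0.0225,0.0978,0,-0.3]
    - [0,0,0.477,-0.0225,0.0978,0,-0.3]

```text
time_s: 13.6
tcp_pos: [0.4659, 0.0396, 0.0362]
orientation: [0.119, 3.139, 0.0]
contact_force: [0.6, -0.4, -0.0]
width: 0.0316
grasp_force: 0.0
```

Run:
```python
from h import *
o,R=tool();print(o["tcp_pos"],o["contact_force"].round(1),o["width"],phi_of(o["tcp_pos"]))
f=bot.grab_frame("wrist"); save(f,"pics/w5.png",None,1.5)
```

```text
[0.46594179 0.03960117 0.03618548] [ 0.6 -0.4 -0. ] 0.03161321984152799 [[0.6339 0.2038]]
```

View pics/w5.png

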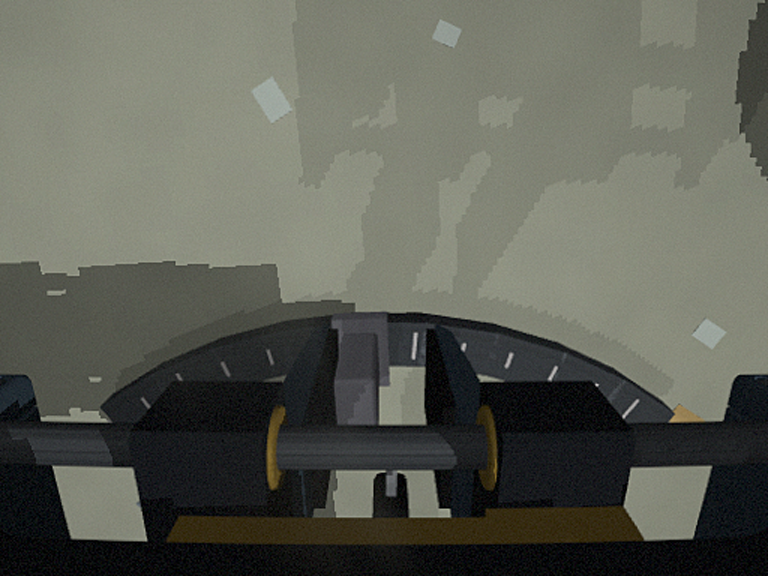

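>>> carry_out:
  commands:
    - [0,0,0.013,0,0.0027,0,-0.3]
    - [0,0,0.026,0,0.0054,0,-0.3]
    - [0,0,0.039,0,0.008,0,-0.3]
    - [0,0,0.052,0,0.0107,0,-0.3]
    - [0,0,0.052,0,0.0107,0,-0.3]
    - [0,0,0.052,0,0.005,0,-0.3]
    - [0,0,0.052,0,0.0017,0,-0.3]
    - [0,0,0.052,0,0.0017,-0.02,-0.3]
    - [0,0,0.052,0,0.0017,-0.06,-0.3]
    - [0,0,0.052,-0.03,0.0017,-0.1,-0.3]
    - [0,0,0.052,-0.08,0.0017,-0.12,-0.3]
    - [0,0,0.052,-0.08,0.0017,-0.12,-0.3]
    - [0,0,0.052,-0.08,0.0017,-0.12,-0.3]

```text
time_s: 14.95
tcp_pos: [0.5463, 0.0345, 0.1559]
orientation: [0.202, 3.135, 0.0]
contact_force: [-1.8, 0.3, 0.4]
width: 0.0317
grasp_force: 0.0
```

Run:
```python
from h import *
o,R=tool();print(o["tcp_pos"],o["contact_force"].round(1),o["width"],phi_of(o["tcp_pos"]))
f=bot.grab_frame("wrist"); save(f,"pics/w6.png",(130,40,260,190),3)
```

```text
[0.5463126  0.03445285 0.15591662] [-1.8  0.3  0.4] 0.03165483561183981 [[0.627  0.1233]]
```

View pics/w6.png

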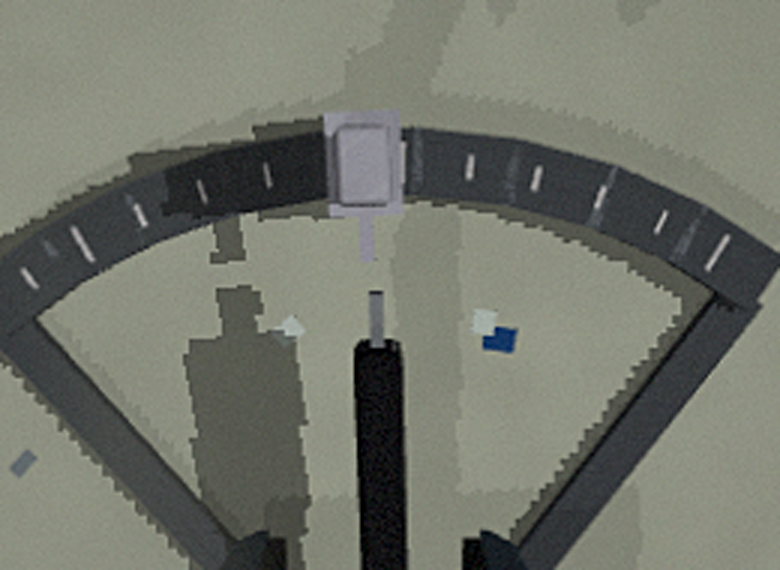

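Run:
```python
from h import *
f=bot.grab_frame("wrist")
C=lambda x,y:np.array([[130+x/3,40+y/3]])
for n,x,y,z in [("tip",376.5,293,.043),("tip2",376,343,.043),("g1",378.5,345,.054),("g2",383.5,560,.054),("ptr end",368.5,260,.04),("ptr root",366.5,218,.04),("fin",363,165,.063),("saddle",363,113,.021)]+[("tick",x,y,.012) for x,y in[(30,278),(83,244),(141,213),(202,190),(267,175),(471,167),(537,178),(601,196),(661,222),(718,252)]]:
    print(n,phi_of(onz(f,C(x,y),z)).tolist())
```

```text
tip [[0.6131, 0.171]]
tip2 [[0.6169, 0.1568]]
g1 [[0.6124, 0.1582]]
g2 [[0.6171, 0.0947]]
ptr end [[0.624, 0.1799]]
ptr root [[0.6243, 0.1915]]
fin [[0.6247, 0.2061]]
saddle [[0.6235, 0.2201]]
tick [[1.1653, 0.2058]]
tick [[1.0664, 0.2058]]
tick [[0.9656, 0.2063]]
tick [[0.8677, 0.2064]]
tick [[0.769, 0.206]]
tick [[0.4687, 0.206]]
tick [[0.37, 0.2061]]
tick [[0.2707, 0.2062]]
tick [[0.1713, 0.2057]]
tick [[0.0711, 0.2059]]
```

>>> carry_out:
  commands:
    - [0,0,0,0.04,-0.002,0.01,-0.3]
    - [0,0,0,0.08,-0.0042,0.02,-0.3]
    - [0,0,0,0.08,-0.0042,0.05,-0.3]
    - [0,0,0,0.08,-0.0042,0.09,-0.3]
    - [0,0,0,0.08,-0.0042,0.12,-0.3]
    - [0,0,0,0.08,-0.0042,0.12,-0.3]
    - [0,0,0,0.0805,-0.001,0.12,-0.3]
    - [0,0,0,0.0805,0.002,0.12,-0.3]
    - [0,0,0,0.0805,0.004,0.12,-0.3]
    - [0,0,0,0.0805,0.006,0.12,-0.3]
    - [0,0,0,0.0805,0.0068,0.12,-0.3]
    - [0,0,0,0.0805,0.0068,0.12,-0.3]
    - [0,0,0,0.0805,0.0068,0.12,-0.3]
    - [0,0,0,0.0802,0.0,0.12,-0.3]
    - [0,0,0,0.08,-0.003,0.12,-0.3]
    - [0,0,0,0.08,-0.003,0.1,-0.3]
    - [0,0,0,0.08,-0.003,0.06,-0.3]
    - [0,0,0,0.05,-0.003,0.01,-0.3]
    - [0,0,0,0,0,0,-0.3]
    - [0,0,0,0,0,0,-0.3]

```text
time_s: 17.05
tcp_pos: [0.552, 0.0342, 0.1591]
orientation: [0.201, 3.124, 0.001]
contact_force: [0.0, 0.1, 0.2]
width: 0.0315
grasp_force: 0.0
```

Run:
```python
from h import *
o,R=tool();print(o["time_s"],o["tcp_pos"],o["contact_force"].round(1),o["width"],phi_of(o["tcp_pos"]))
f=bot.grab_frame("wrist"); save(f,"pics/w7.png",(205,60,100,130),4.5)
```

```text
17.05 [0.55195334 0.03419779 0.15909505] [0.  0.1 0.2] 0.03148657533014932 [[0.6252 0.1177]]
```

View pics/w7.png

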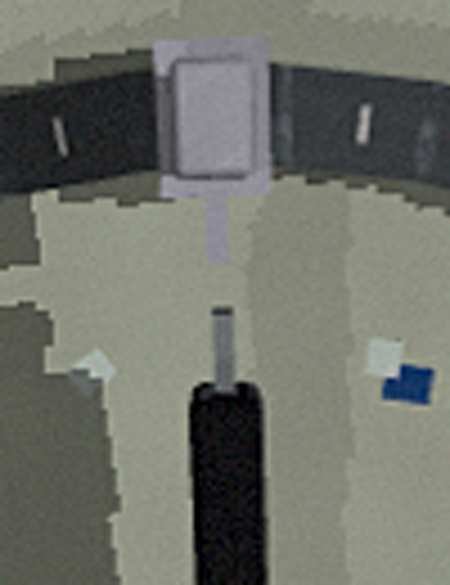

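Run:
```python
from h import *
f=bot.grab_frame("wrist")
C=lambda x,y:np.array([[205+x/4.5,60+y/4.5]])
for n,x,y,z in [("tip",222.5,312,.043),("tip2",225.5,385,.043),("g1",226.5,390,.054),("g2",231,575,.054),("ptr end",217.5,260,.04),("ptr root",215.5,200,.04),("fin",214,118,.063)]:
    print(n,phi_of(onz(f,C(x,y),z)).tolist())
```

```text
tip [[0.6151, 0.1718]]
tip2 [[0.6146, 0.1581]]
g1 [[0.6135, 0.159]]
g2 [[0.6157, 0.1237]]
ptr end [[0.6185, 0.1812]]
ptr root [[0.6182, 0.1922]]
fin [[0.6164, 0.2067]]
```

The rider and lever tip agree to about 0.003 rad (0.6 mm), and the robot is clear of everything.

```bash
python3 -c "
from rig import bot; print(bot.finish_job())"
```

```text
the job is handed in; nothing more can be done
None
```

I pushed the lever until it firmed up (about 10.6 N at the grip) and left it standing taut at about 0.615 rad. The rider is lined up with the lever tip to within about 0.003 rad (0.6 mm), and I handed the job in at about 17 s with the robot touching nothing. I kept clear of the kitchen things but did not re-check their positions with a camera.

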